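# Open the canister pen's gate and hold it wide

## Task

A colleague is about to lift the canister out of the guarded pen, so open its gate for them: first squeeze the safety bolt on the fixed panel until it is fully drawn back, then squeeze the catch on the gate and swing the gate out, past its roller check, until it stands about square to the pen's front. The closer would pull the gate back if you let go, so finish still holding it wide open and still, and do not disturb the canister or the two vessels standing beside the pen.

Things in the scene. Friction and masses are not known exactly. Their poses are not given: they have to be found in the camera images.
- pen: Canister pen, fixed: grey spill tray 300 x 460 mm with a steel guard frame; front to the robot (its -x). Origin on the bench under the front line, y along the front: round hinge post at y +160 mm, gate +148 to -52, latch stile -56 to -72, fixed panel to -208. Front top rails 20 mm thick, flush, tops 200 mm up; side and back rails 171. Above the rails stand only lugs (55 mm) and hinge cam (25 mm).
- gate_frame: The swinging gate and all it carries: steel frame, upright wires, top rail, finger lugs. Origin on the hinge axis at bench height; its -y axis points from hinge to free end (at 212 mm). Its lower edge is 60 mm above the bench; its swing out over the bench is clear. About 0.9 kg.
- gate (a joint): Opening, rad: 0 shut; grows as the free end swings out to the pen's -x (clockwise from above); stop at 1.6. Locked until bolt and catch are both drawn. A closer spring pulls it shut (0.12 N m shut, 0.29 at 1.4). A roller check resists from 0.53 to 1.07 with up to 1 N m more (8 N in all at the catch); past it, a gate let go falls back only onto the roller, at about 1.05.
- safety_bolt (a joint): Travel of the safety bolt on the fixed panel, m: 0 home in the gate's rail (starts up to 0.002), 0.012 fully drawn to its stop; clear of the gate above 0.009. Slides stiffly (about 6 N), has no spring, stays where it is left.
- gate_catch (a joint): Travel of the spring catch on the gate, m: 0 sprung out into the latch stile, 0.012 squeezed to its stop; clear of the stile above 0.009. The spring gives 5 N at rest, 10 N fully squeezed; let go, it springs out again, so it must stay squeezed until the gate has begun to open.
- bolt_grip (a point): Where to squeeze the safety bolt, 226 mm above the bench, 26 above the rail, pen y -125 mm; axes as the pen's. Two lugs in line along the rail (y) are pinched together; each 26 mm wide across the rail, 8 thick, 55 tall. Outer faces: fixed lug 21 mm from here towards -y; ribbed black thumb lug 33 mm towards +y at rest, 21 when drawn. So 54 mm over both at rest, 42 squeezed, this point then midway.
- gate_grip (a point): Where to squeeze the gate's catch and hold the gate; on its top rail, 157 mm from the hinge axis, 226 mm above the bench; moves with the gate, axes as gate_frame's. Lugs as on the safety bolt but mirrored. Outer faces: fixed lug 21 mm from here towards the hinge (+y); ribbed black thumb lug 33 mm towards the free end (-y) at rest, 21 when squeezed.
- gate_hinge (a point): Point on the upright hinge axis, 226 mm above the bench; fixed, axes as the pen's.
- canister: White canister, 150 x 116 mm, 171 mm tall with its cap, 2.2 kg, standing loose in the pen behind the gate; origin under its middle. To be left alone.
- measuring_cylinder: Clear measuring cylinder, 188 mm tall, foot 68 mm across, loose on the bench to one side of the pen; origin under its foot. To be left alone.
- sample_bottle: Jar-shaped sample bottle with a white cap, 66 mm across, 130 mm tall, loose on the bench to the other side of the pen; origin under its middle. To be left alone.

How it is judged:
By the outcome, as a careful person would: the job done as asked, in the order asked, and still so for the second after the job is handed in, while the arm keeps its last pose, push and grip.
It also fails if it takes over 51 s, if anything falls off the work surface, if the arm or the gripper's body presses on something with over 40 N, if the wrist force passes 120 N, or if a joint passes its speed limit or range.

## Robot

A 6-joint arm with a two-finger parallel gripper is mounted at the origin on the work surface. World frame = base frame: x ahead of the robot, y to its left, z up, the work surface at z = 0. Lengths are in m, angles in rad, forces in N, time in s.
With the tool pointing down it reaches from about 0.35 to 0.975 m from the base axis. Payload 7.1 kg.
Tool frame: the origin (TCP) lies between the finger pads; the fingertips stand 19 mm ahead of it and the grasp point (between the pads) is the TCP; x points along the fingers, z is the direction in which the jaws open and shut, and the axes are right-handed (so a half turn about x gives the same grasp; the last joint's range is limited). The gripper opens to 88 mm and grips with 3 to 60 N. Pads are 20 mm wide; open, the fingers measure 115 mm over their backs; the gripper's body (75 mm by 178 mm) begins 61 mm behind the grasp point.
Start: joints at [-1.298, 0.423, 1.63, -0, 1.089, -0.019], TCP at [0.18, -0.599, 0.242] pointing down, gripper open.
Joint ranges: [-3, 3], [-0.9, 2.11], [0.09, 2.58], [-1.31, 4.45], [0.11, 2.69], [-2.54, 2.54]. Speed limits (rad/s): [2.39, 2.39, 3.01, 3.14, 3.14, 3.14].

## Interface

Orientations are given as a rotation vector (axis times angle).
In Python, from bench import manip gives the robot as it stands. The module is installed in compiled form; this text tells all that it offers. Calls block until the motion is done:
- manip.movep(position, orientation): joint-space move of the TCP to a pose.
- manip.servo_line(position, frame=None, rate=0.15): straight line of the TCP; frame=None keeps the orientation; rate is the mean speed in m/s.
- manip.move_joints(angles): joint-space move.
- manip.open_gripper() and manip.close(strength=None): open the fingers fully, or close them until they stop; strength is the grip in N (None keeps the last).
- manip.pause(seconds).
- manip.inverse_kinematics(position, orientation): joint angles nearest the present ones, or None.
- manip.get_obs(): the state.
- manip.read_camera(name): name is "scene" or "top"; returns (picture, depth): 400x640x3 uint8, red, green, blue; 400x640 float32, m along the optical axis (not along the pixel's ray), 0 where there is no reading.
- manip.camera_model(name): a dict with "camera_matrix" (3x3 intrinsics, pixels), "world_to_cam" (4x4, takes a point from world to camera coordinates). Camera axes: x right, y down, z forward; pixel columns grow to the right and rows downward; lengths in m; the calibration is good to about 2 mm. A picture is of the moment at which its call begins. camera_model takes no time and is no camera call.
A pose or a line that the arm cannot do raises manip.IKError and nothing moves.
- manip.hand_in(): hands the job in, once; it reports no verdict.
Trained networks look in the newest picture that a camera, given by its name, has taken for a name from the list of things; names that differ only in an ending like _2 or _b are one class to them, and where a whole thing is asked for, a point or a joint stands for the part that bears it (a point fixed in the world has none). Each returns a list of dicts, best first, with "conf" (0 to 1); they miss things now and then, are a little off and sometimes report something else, mostly with a low value. They report only what shows in the picture. A call takes as long as a camera call.
- manip.find_in(camera, target): "uv" ([column, row] in pixels, amid what is visible of it).
The state is a dict: "t": time; "joint_positions": joint angles; "dq": joint speeds; "effort": joint torques, N m; "ee_pos": TCP position; "orientation": TCP orientation; "wrist_force": force on the tool from outside, world axes, zero at the start; "wrist_torque": the same for the moment, N m; "opening": opening from 0.0 (shut) to 1.0 (fully open).
Only numpy, scipy, OpenCV 4.12 (cv2) and the standard library are available. Lean on these libraries where they do the work, as an engineer would, in place of code of your own. Each camera call takes 0.05 s, during which the arm holds its last target.

## Working session

There is one attempt and no reset: what is moved stays moved. The work goes in short steps, each a Python script; the robot and the scene stay as the last script left them, time stands still between calls to the robot, and variables do not carry over. Pictures are saved under pics/ and viewed, and the job is handed in when it is done.

```bash
mkdir -p pics
python3 - <<'E'
from bench import manip
import numpy as np, cv2
o=manip.get_obs(); print(o)
for c in ("scene","top"):
    p,d=manip.read_camera(c); cv2.imwrite(f"pics/{c}0.png",p[:,:,::-1]); np.save(f"pics/{c}0d.npy",d)
    print(c,manip.camera_model(c))
    for t in ("pen","gate_frame","bolt_grip","gate_grip","gate_hinge","canister","measuring_cylinder","sample_bottle"):
        try: print(t,manip.find_in(c,t)[:2])
        except Exception as e: print(t,e)
E
```

```text
{'t': 0.0, 'joint_positions': array([-1.29798628e+00,  4.23813410e-01,  1.63067743e+00, -2.40138283e-06,
        1.08858342e+00, -1.90297105e-02]), 'dq': array([ 0.00133191, -0.00173467,  0.00154629,  0.00239925, -0.00128218,
        0.00030076]), 'effort': array([ 1.92172593e-03, -5.44623470e+01, -2.73670703e+01,  6.45478070e-02,
        2.27232609e-02, -1.41718529e-04]), 'ee_pos': array([ 0.1796888 , -0.59807346,  0.24092373]), 'orientation': array([ 0.99249728,  1.3344455 , -0.99099337]), 'wrist_force': array([-0.44952888, -0.47066986,  0.19246143]), 'wrist_torque': array([ 0.02109573, -0.02907489, -0.01357202]), 'opening': 1.0020075812165188}
scene {'camera_matrix': array([[431.61856253,   0.        , 322.70841693],
       [  0.        , 431.61856253, 203.0600586 ],
       [  0.        ,   0.        ,   1.        ]]), 'world_to_cam': array([[ 1.58416252e-01,  9.87371995e-01, -9.13360943e-04,
        -8.06546412e-02],
       [ 8.16906518e-01, -1.31585842e-01, -5.61559353e-01,
        -4.78741480e-01],
       [-5.54588164e-01,  8.82139977e-02, -8.27435954e-01,
         1.63381703e+
[... 711 characters left out ...]
677, 194.68430305],
       [  0.        ,   0.        ,   1.        ]]), 'world_to_cam': array([[-0.00400994, -0.99998474,  0.00379897, -0.01588011],
       [-0.98490825,  0.00329208, -0.17304592,  0.67517594],
       [ 0.17303078, -0.00443554, -0.98490643,  1.17205841],
       [ 0.        ,  0.        ,  0.        ,  1.        ]])}
pen []
gate_frame [{'uv': [275.6, 201.6], 'conf': 0.72}]
bolt_grip [{'uv': [321.7, 169.7], 'conf': 0.97}]
gate_grip [{'uv': [318.7, 166.6], 'conf': 0.69}, {'uv': [279.1, 203.2], 'conf': 0.64}]
gate_hinge [{'uv': [321.2, 168.3], 'conf': 0.94}]
canister [{'uv': [289.3, 169.0], 'conf': 0.72}]
measuring_cylinder [{'uv': [192.0, 191.3], 'conf': 0.98}]
sample_bottle []
```

View pics/scene0.png

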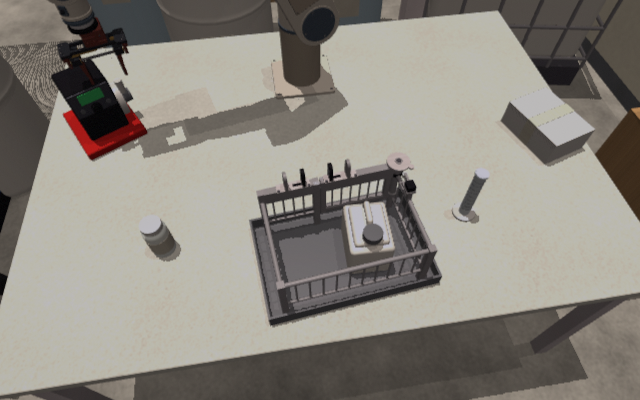

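View pics/top0.png

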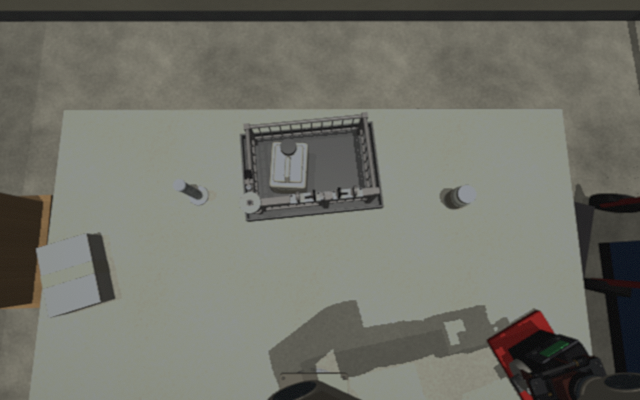

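Run:
```python
import cv2
i=cv2.imread("pics/top0.png"); cv2.imwrite("pics/topz.png",cv2.resize(i[100:260,200:430],None,fx=3.4,fy=3.4,interpolation=cv2.INTER_CUBIC))
i=cv2.imread("pics/scene0.png"); cv2.imwrite("pics/scz.png",cv2.resize(i[120:330,200:480],None,fx=2.8,fy=2.8,interpolation=cv2.INTER_CUBIC))
```

```text
(no output)
```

View pics/topz.png

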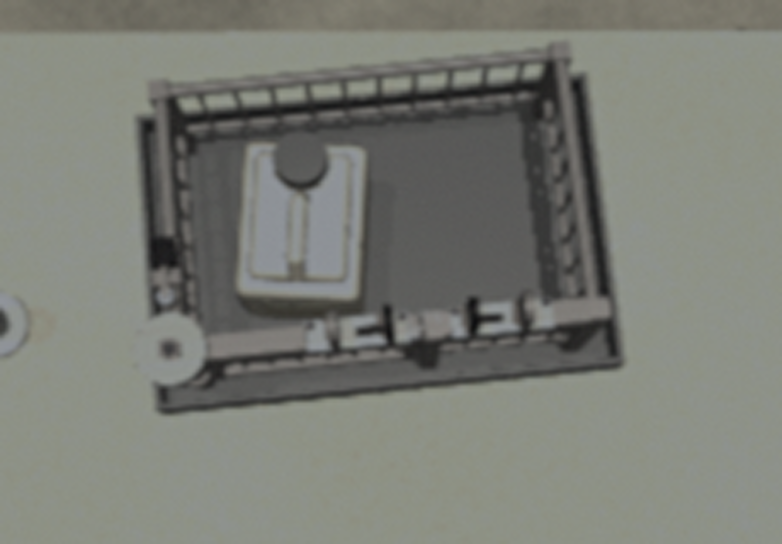

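View pics/scz.png

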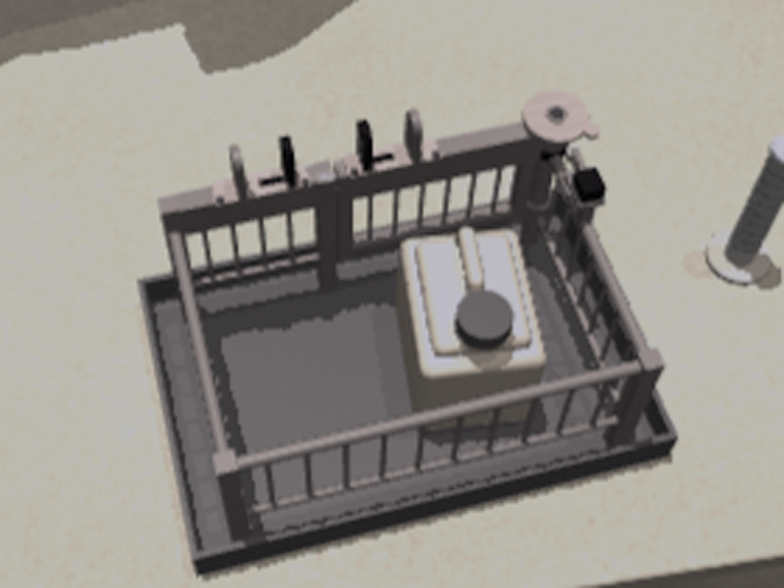

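The scene picture shows the pen with the cam disc near (398,160) and four lugs near (285,182), (303,178), (331,172) and (348,168). The top picture has the disc at (252,202) and the lugs between columns 293 and 360. Next I fit the pen's pose from depth.

```bash
cat > h.py <<'E'
import numpy as np, cv2
def cloud(c,d,M):
    K=M["camera_matrix"];T=np.linalg.inv(M["world_to_cam"])
    v,u=np.mgrid[:d.shape[0],:d.shape[1]]
    P=np.stack([(u-K[0,2])/K[0,0]*d,(v-K[1,2])/K[1,1]*d,d,np.ones_like(d)],-1)@T.T
    P=P[...,:3]; P[d<=0]=np.nan
    return P
E
python3 - <<'E'
from h import *
from bench import manip
for c in("scene","top"):
    d=np.load(f"pics/{c}0d.npy").astype(float); P=cloud(c,d,manip.camera_model(c))
    u0,u1,v0,v1=(250,420,140,320) if c=="scene" else (225,400,100,230)
    Q=P[v0:v1,u0:u1].reshape(-1,3); uv=np.stack(np.meshgrid(np.arange(u0,u1),np.arange(v0,v1)),-1).reshape(-1,2)
    print(c,np.nanmin(Q,0),np.nanmax(Q,0))
    m=(Q[:,2]>.208)
    for a,b in zip(uv[m],Q[m].round(4)): 
        print(a,b) if b[2]>.23 else None
    r=(abs(Q[:,2]-.2)<.006)
    R=Q[r]; print(len(R)); 
    # front rail line fit
    m2=R[:,0]<np.nanmedian(R[:,0])+.05
    x,y=R[m2,0],R[m2,1]
    print("y",y.min(),y.max(),"fit",np.polyfit(y,x,1))
E
```

```text
scene [ 0.28996905 -0.25394279 -0.00863143] [0.97784615 0.35061871 0.25844984]
[348 159] [0.6317 0.0446 0.2521]
[345 160] [0.6332 0.0367 0.2515]
[346 160] [0.6339 0.0391 0.2518]
[347 160] [0.6368 0.0409 0.2549]
[348 160] [0.6358 0.0437 0.2532]
[345 161] [0.6336 0.0368 0.248 ]
[346 161] [0.641  0.0375 0.2567]
[347 161] [0.6373 0.041  0.2517]
[348 161] [0.6401 0.0428 0.2546]
[349 161] [0.6395 0.0456 0.2533]
[345 162] [0.6325 0.0372 0.2427]
[346 162] [0.6409 0.0377 0.2527]
[347 162] [0.6428 0.0398 0.2546]
[348 162] [0.6396 0.0432 0.25  ]
[349 162] [0.6418 0.0451 0.2524]
[329 163] [ 0.6354 -0.0042  0.2503]
[330 163] [ 0.6389 -0.0023  0.2541]
[345 163] [0.6335 0.0371 0.24  ]
[346 163] [0.6409 0.0379 0.2487]
[347 163] [0.6458 0.0392 0.2543]
[348 163] [0.6434 0.0424 0.2509]
[349 163] [0.6469 0.044  0.2547]
[327 164] [ 0.6333 -0.0088  0.2447]
[328 164] [ 0.6448 -0.0083  0.2584]
[329 164] [ 0.6421 -0.0053  0.2546]
[330 164] [ 0.6406 -0.0026  0.2524]
[331 164] [ 6.419e-01 -3.000e-04  2.534e-01]
[345 164] [0.6356 0.0368 0.2387]
[346 164] [0.6414 0.0379 0.2454]
[347 164] [0.6474 0.039  0.2524]
[
[... 10600 characters left out ...]
 0.2565]
[297 197] [0.6347 0.0407 0.2528]
[298 197] [0.6345 0.0379 0.254 ]
[313 197] [ 0.6356 -0.0036  0.2466]
[314 197] [ 0.6349 -0.0064  0.2507]
[315 197] [ 0.6352 -0.0092  0.249 ]
[296 198] [0.6321 0.0435 0.252 ]
[297 198] [0.6322 0.0408 0.2509]
[298 198] [0.6319 0.0379 0.2529]
[313 198] [ 0.6329 -0.0036  0.2458]
[314 198] [ 0.6333 -0.0063  0.2435]
[315 198] [ 0.6336 -0.0091  0.2419]
[296 199] [0.6298 0.0437 0.2487]
[297 199] [0.6297 0.0409 0.2491]
[298 199] [0.6297 0.0381 0.2493]
[313 199] [ 0.6325 -0.0034  0.2312]
[296 200] [0.6283 0.0441 0.2406]
[297 200] [0.6282 0.0413 0.241 ]
[298 200] [0.6289 0.0387 0.2365]
800
y -0.19347240341159122 0.19872634113296958 fit [-0.06548846  0.64684987]
```

Run:
```python
from h import *
from bench import manip
from scipy.optimize import least_squares
A=[]
for c in("scene","top"):
    d=np.load(f"pics/{c}0d.npy").astype(float); P=cloud(c,d,manip.camera_model(c)).reshape(-1,3)
    P=P[np.isfinite(P).all(1)]
    cx,cy,th=.646,-.02,.095
    # pen frame guess
    def loc(P,ox,oy,th):
        dx,dy=P[:,0]-ox,P[:,1]-oy
        return dx*np.cos(th)+dy*np.sin(th), -dx*np.sin(th)+dy*np.cos(th)
    o=np.array([.6445,-.0045])+0.026*np.array([-np.sin(.095),np.cos(.095)])
    x,y=loc(P,*o,.095)
    for n,yc in (("fb",-.142),("tb",-.096),("tg",-.026),("fg",.020)):
        m=(abs(y-yc)<.012)&(abs(x)<.03)&(P[:,2]>.243)
        q=P[m]; lo,hi=np.percentile(q[:,:2],[3,97],axis=0); print(c,n,m.sum(),((lo+hi)/2).round(4),(hi-lo).round(4)); 
    m=(abs(x)<.03)&(abs(y+.01)<.2)&(abs(P[:,2]-.2)<.004)&~((y>.135))
    print("rail",m.sum(),np.percentile(x[m],[2,50,98]).round(4),np.percentile(y[m],[1,99]).round(4))
    # centre line by bins
    b=[];
    for yy in np.arange(-.2,.14,.01):
        k=m&(abs(y-yy)<.005)
        if k.sum()>4: b.append((yy,(x[k].min()+x[k].max())/2,x[k].max()-x[k].min()))
    b=np.array(b); print(np.polyfit(b[:,0],b[:,1],1), b[:,2].mean())
    m=(np.hypot(x,y-.16)<.04)&(P[:,2]>.21)&(P[:,2]<.232)
    print("disc",P[m].min(0),P[m].max(0),(P[m].min(0)+P[m].max(0))/2)
    m=(P[:,2]>.012)&(P[:,2]<.04)&(abs(x)<.1)&(abs(y)<.26); print("tray",np.percentile(x[m],[1,99]),np.percentile(y[m],[1,99]), np.median(P[m,2]))
```

```text
scene fb 31 [ 0.6596 -0.1193] [0.0187 0.008 ]
scene tb 34 [ 0.6547 -0.0746] [0.0195 0.0084]
scene tg 33 [ 0.6459 -0.0042] [0.0211 0.0085]
scene fg 35 [0.6428 0.0414] [0.0191 0.0093]
rail 869 [-0.0124  0.0019  0.0131] [-0.2063  0.1292]
[-0.00273387  0.00088743] 0.023386158728033277
disc [0.59772565 0.14974061 0.2100132 ] [0.66643058 0.21241056 0.22022118] [0.63207812 0.18107559 0.21511719]
tray [-0.02682623  0.09454134] [-0.24770686  0.20179774] 0.029062062446653547
top fb 30 [ 0.6566 -0.1191] [0.0247 0.008 ]
top tb 29 [ 0.6518 -0.0746] [0.0217 0.0082]
top tg 27 [ 0.6456 -0.005 ] [0.0248 0.0083]
top fg 26 [0.6408 0.0407] [0.0222 0.0059]
rail 580 [-0.0107  0.0007  0.0133] [-0.2071  0.1284]
[-0.00263695  0.00101075] 0.021029653024706545
disc [0.59810912 0.15105522 0.21006136] [0.66587624 0.21249965 0.22309628] [0.63199268 0.18177743 0.21657882]
tray [-0.02945396  0.09573624] [-0.24873032  0.20049517] 0.023488397722327248
```

```bash
cat >> h.py <<'E'
from scipy.spatial.transform import Rotation as R
O=np.array([.643,.0215]);YAW=.0975
EX=np.array([np.cos(YAW),np.sin(YAW)]);EY=np.array([-np.sin(YAW),np.cos(YAW)])
H=O+.160*EY
def ori(yaw,s):
    z=s*np.array([-np.sin(yaw),np.cos(yaw),0]);x=np.array([0,0,-1.])
    return R.from_matrix(np.stack([x,np.cross(z,x),z],1)).as_rotvec()
def gate(th,s,z=.226,r=.157):
    a=YAW-th; e=np.array([-np.sin(a),np.cos(a)])
    p=H-r*e
    return np.array([*p,z]),ori(a,s)
def bolt(s,z=.226):
    return np.array([*(O-.125*EY),z]),ori(YAW,s)
E
python3 - <<'E'
from h import *
from bench import manip
print(R.from_rotvec(manip.get_obs()["orientation"]).as_matrix().round(2))
for s in(1,-1):
    print(s,manip.inverse_kinematics(*bolt(s,.36)),manip.inverse_kinematics(*bolt(s)))
    for th in (0,.5,1,1.55): print(th,gate(th,s)[0].round(3),manip.inverse_kinematics(*gate(th,s)))
E
```

```text
[[ 0.    0.96  0.29]
 [-0.    0.29 -0.96]
 [-1.   -0.    0.  ]]
1 [-0.17373995  0.37873079  1.41974803  0.          1.34311383 -1.84203628] [-0.17373995  0.49537243  1.55164515  0.          1.09457507 -1.84203628]
0 [0.643 0.024 0.226] [ 0.01957633  0.46654796  1.59959475  0.          1.07544995 -1.64872   ]
0.5 [0.566 0.036 0.226] [ 0.04304589  0.35787767  1.77276949  0.          1.01094549 -1.12525043]
1 [0.504 0.083 0.226] [ 1.40745924e-01  2.77196325e-01  1.89248356e+00 -4.44089210e-16
  9.71912764e-01 -5.27550403e-01]
1.55 [0.472 0.162 0.226] [0.3074665  0.25906912 1.91821684 0.         0.96430669 0.18917017]
-1 [-1.73739951e-01  3.78730791e-01  1.41974803e+00 -4.44089210e-16
  1.34311383e+00  1.29955638e+00] [-1.73739951e-01  4.95372431e-01  1.55164515e+00 -4.44089210e-16
  1.09457507e+00  1.29955638e+00]
0 [0.643 0.024 0.226] [ 1.95763310e-02  4.66547958e-01  1.59959475e+00 -4.44089210e-16
  1.07544995e+00  1.49287266e+00]
0.5 [0.566 0.036 0.226] [ 4.30458920e-02  3.57877666e-01  1.77276949e+00 -4.44089210e-16
  1.01094549e+00  2.01634222e+00]
1 [0.504 0.083 0.226] None
1.55 [0.472 0.162 0.226] None
```

Run:
```python
from h import *
from bench import manip
o=manip.get_obs(); p=o["ee_pos"].copy(); p[2]=.36
manip.servo_line(p,rate=.2)
manip.movep(*bolt(1,.36))
manip.servo_line(bolt(1,.30)[0],rate=.15)
manip.servo_line(bolt(1,.228)[0],rate=.05)
o=manip.get_obs(); print(o["t"],o["ee_pos"],o["wrist_force"],o["opening"], (o["ee_pos"]-bolt(1,.228)[0])*1e3)
for c in("scene","top"):
    pic,d=manip.read_camera(c); cv2.imwrite(f"pics/{c}1.png",pic[:,:,::-1]); 
    x,y=(230,130) if c=="scene" else (250,130)
    cv2.imwrite(f"pics/{c}1z.png",cv2.resize(pic[y:y+110,x:x+160,::-1],None,fx=4.5,fy=4.5,interpolation=cv2.INTER_CUBIC))
```

```text
6.225 [ 0.65535813 -0.10293112  0.22835729] [0.07582714 0.30382832 0.00640473] 1.0007416325890524 [ 0.18992685 -0.02478838  0.35728631]
```

View pics/scene1z.png

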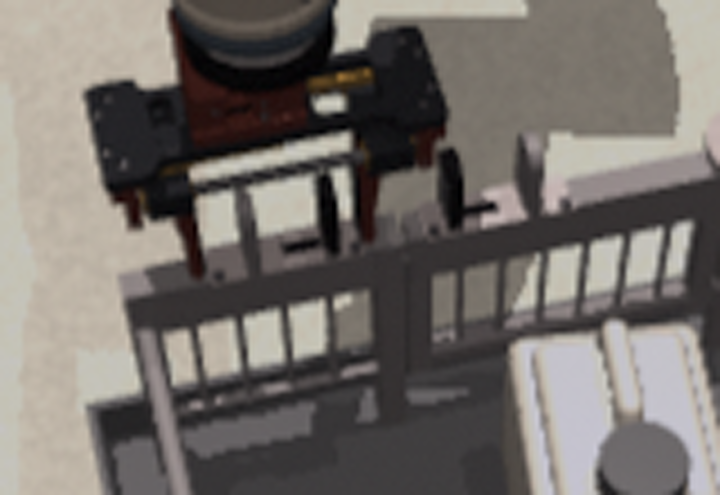

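View pics/top1z.png

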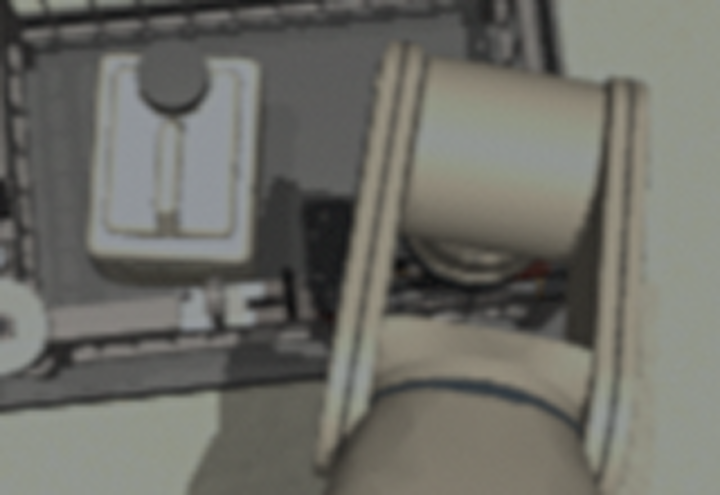

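The scene zoom shows the fingers straddling both bolt lugs: left finger tip at about zoom (195,270), lugs at (250,225) and (327,210), right finger at (370,235). The top view is blocked by the arm. I'll squeeze now.

Run:
```python
from h import *
from bench import manip
manip.close(25)
for i in range(2):
    o=manip.get_obs(); print(o["t"],o["opening"]*88,o["wrist_force"],(o["ee_pos"]-bolt(1,.228)[0])*1e3); manip.pause(.3)
manip.close(40); manip.pause(.2)
o=manip.get_obs(); print(o["t"],o["opening"]*88,o["wrist_force"])
```

```text
7.1083 41.350965159308046 [1.20039908 1.32774615 0.97180605] [-0.03319035  0.18824668 -0.06684249]
7.4083 41.991474892020506 [ 0.49873064  1.37073368 -1.14043853] [-0.00664279  0.19205054 -0.05504726]
8.125 41.52825531588639 [ 0.31450181  2.1150324  -1.96132182]
```

Both faces are 42 mm apart, so the bolt is fully drawn. Next: release, lift, move over the gate and check the bolt.

Run:
```python
from h import *
from bench import manip
manip.open_gripper()
manip.servo_line(bolt(1,.30)[0],rate=.12)
g,q=gate(0,1,.30)
manip.servo_line(g,rate=.12)
d=manip.read_camera("scene")[1].astype(float)
P=cloud("scene",d,manip.camera_model("scene")).reshape(-1,3)
dx=P[:,:2]-O; x=dx@EX;y=dx@EY
for n,yc in (("fb",-.142),("tb",-.102),("tg",-.026),("fg",.020)):
    m=(abs(y-yc)<.014)&(abs(x)<.02)&(P[:,2]>.235)&(P[:,2]<.262)
    print(n,m.sum(),np.percentile(y[m],[3,50,97]).round(4) if m.sum() else None)
manip.servo_line(gate(0,1,.228)[0],rate=.05)
o=manip.get_obs(); print(o["t"],o["wrist_force"],(o["ee_pos"]-gate(0,1,.228)[0])*1e3)
pic,d=manip.read_camera("scene")
cv2.imwrite("pics/scene2z.png",cv2.resize(pic[120:240,250:420,::-1],None,fx=4.5,fy=4.5,interpolation=cv2.INTER_CUBIC))
```

```text
fb 38 [-0.1456 -0.142  -0.1382]
tb 41 [-0.1119 -0.1089 -0.104 ]
tg 48 [-0.0301 -0.027  -0.0223]
fg 50 [0.0161 0.0187 0.0242]
12.5917 [ 0.7180923  -1.09468735  0.17444198] [ 0.18845121 -0.00884659  0.36192574]
```

View pics/scene2z.png

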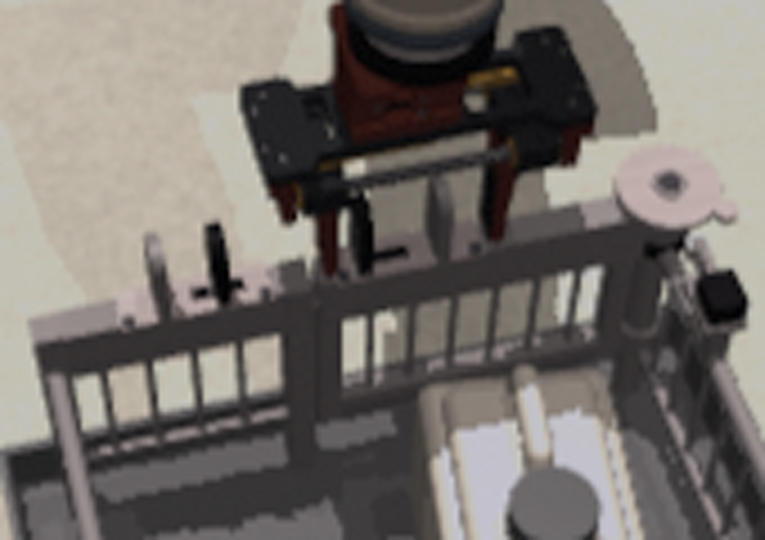

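The bolt's thumb lug now sits at y −108 mm, which is the fully drawn position, and stayed there. In the picture the fingers straddle the catch lugs, at zoom (360,230) and (440,215). I'll squeeze the catch and start the swing.

```bash
cat >> h.py <<'E'
def swing(manip,a,b,n,rate=.06,s=1,z=.228):
    for th in np.linspace(a,b,n+1)[1:]:
        p,q=gate(th,s,z); manip.servo_line(p,frame=q,rate=rate)
        o=manip.get_obs(); f=o["wrist_force"]; A=YAW-th
        e=np.array([-np.sin(A),np.cos(A)]); t=np.array([-np.cos(A),-np.sin(A)])
        print("th %.2f t %.2f open %.1f rad %.1f tan %.1f fz %.1f Mz %.2f err"%(th,o["t"],o["opening"]*88,f[:2]@e,f[:2]@t,f[2],o["wrist_torque"][2]),((o["ee_pos"]-p)*1e3).round(1),flush=True)
        if np.linalg.norm(f)>45: print("STOP"); break
E
python3 - <<'E'
from h import *
from bench import manip
manip.close(40); manip.pause(.2)
o=manip.get_obs(); print(o["t"],o["opening"]*88,o["wrist_force"],o["wrist_torque"])
if o["opening"]*88<43: swing(manip,0,.2,4,.04)
E
```

```text
13.625 41.624178051579975 [0.2733148  4.87940265 0.28191075] [ 0.13160535 -0.07193687  0.10620019]
th 0.05 t 13.97 open 41.2 rad 5.4 tan 0.1 fz -1.1 Mz 0.05 err [-0.1  0.4 -0. ]
th 0.10 t 14.32 open 41.9 rad 5.1 tan -0.7 fz -1.7 Mz 0.10 err [-0.   0.3 -0.1]
th 0.15 t 14.68 open 41.2 rad 5.9 tan 0.4 fz -1.7 Mz 0.12 err [ 0.1  0.2 -0.1]
th 0.20 t 15.03 open 41.5 rad 4.8 tan -0.4 fz -1.1 Mz 0.14 err [ 0.2  0.1 -0. ]
```

Run:
```python
from h import *
from bench import manip
pic,d=manip.read_camera("scene")
cv2.imwrite("pics/scene3z.png",cv2.resize(pic[90:260,230:450,::-1],None,fx=3.5,fy=3.5,interpolation=cv2.INTER_CUBIC))
```

```text
(no output)
```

View pics/scene3z.png

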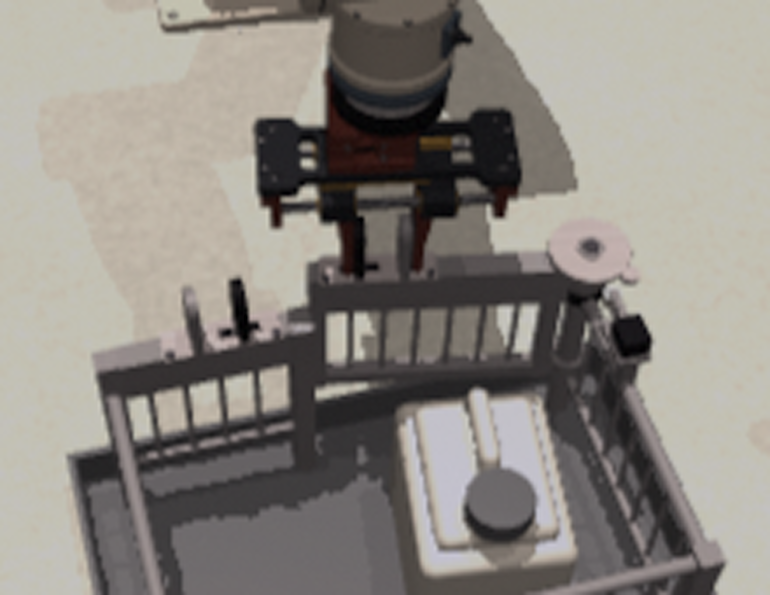

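The gate is swinging: its free end at zoom (315,270) has moved out from the stile at (300,320), with both lugs still pinched at (360,245) and (405,245). I'll carry on through the roller check.

Run:
```python
from h import *
from bench import manip
swing(manip,.2,1.2,14,.05)
```

```text
th 0.27 t 15.45 open 41.4 rad 4.4 tan 0.2 fz -2.1 Mz 0.16 err [ 0.3 -0.1 -0. ]
th 0.34 t 15.82 open 41.1 rad 3.0 tan -0.2 fz -2.0 Mz 0.18 err [ 0.3 -0.2 -0. ]
th 0.41 t 16.20 open 41.7 rad 1.7 tan -0.2 fz -2.5 Mz 0.17 err [ 0.3 -0.3 -0. ]
th 0.49 t 16.57 open 41.6 rad -1.0 tan -0.9 fz -2.4 Mz 0.14 err [ 0.2 -0.5 -0. ]
th 0.56 t 16.95 open 41.2 rad -3.1 tan -1.4 fz -1.7 Mz 0.13 err [ 0.2 -0.6 -0.1]
th 0.63 t 17.32 open 41.4 rad -5.9 tan -4.9 fz -2.5 Mz 0.36 err [ 0.4 -0.9 -0. ]
th 0.70 t 17.70 open 41.5 rad -6.5 tan -3.5 fz -0.9 Mz 0.24 err [ 0.  -0.8 -0.1]
th 0.77 t 18.07 open 41.4 rad -7.1 tan -2.9 fz 0.2 Mz 0.01 err [-0.4 -0.7 -0.1]
th 0.84 t 18.45 open 41.3 rad -7.0 tan -1.6 fz 1.2 Mz -0.21 err [-0.7 -0.6 -0.1]
th 0.91 t 18.82 open 41.5 rad -7.9 tan -0.3 fz 3.1 Mz -0.42 err [-1.1 -0.4 -0.1]
th 0.99 t 19.20 open 41.6 rad -8.1 tan 1.3 fz 3.0 Mz -0.66 err [-1.4 -0.1 -0.1]
th 1.06 t 19.57 open 41.1 rad -9.7 tan -3.3 fz 2.1 Mz -0.30 err [-0.9 -0.7 -0.1]
th 1.13 t 19.95 open 41.8 rad -8.9 tan -4.6 fz 3.0 Mz -0.37 err [-1.  -0.7 -0.1]
th 1.20 t 20.32 open 41.4 rad -9.1 tan -4.4 fz 2.4 Mz -0.41 err [-1.1 -0.7 -0. ]
```

Run:
```python
from h import *
from bench import manip
swing(manip,1.2,1.54,5,.05)
manip.pause(.3)
for c in("scene","top"):
    pic,d=manip.read_camera(c); cv2.imwrite(f"pics/{c}4.png",pic[:,:,::-1]); np.save(f"pics/{c}4d.npy",d)
    P=cloud(c,d.astype(float),manip.camera_model(c)).reshape(-1,3)
    m=(abs(P[:,2]-.2)<.006)
    dx=P[:,:2]-H; m&=(dx@EX<-.02)&(dx@EX>-.22)&(abs(dx@EY)<.05)
    xx,yy=(dx@EX)[m],(dx@EY)[m]; print(c,m.sum(),"slope/offset",np.polyfit(xx,yy,1) if m.sum()>20 else None, np.percentile(xx,[2,98]) if m.sum() else None)
cv2.imwrite("pics/scene4z.png",cv2.resize(cv2.imread("pics/scene4.png")[70:330,220:500],None,fx=2.3,fy=2.3,interpolation=cv2.INTER_CUBIC))
o=manip.get_obs(); print(o["t"],o["wrist_force"],o["wrist_torque"],o["opening"]*88,o["dq"].round(4))
```

```text
th 1.27 t 20.69 open 41.4 rad -7.8 tan -5.1 fz 3.8 Mz -0.41 err [-1.2 -0.6 -0. ]
th 1.34 t 21.06 open 41.3 rad -7.9 tan -4.6 fz 3.7 Mz -0.53 err [-1.3 -0.6 -0.1]
th 1.40 t 21.43 open 41.7 rad -9.6 tan -6.5 fz 5.1 Mz -0.61 err [-1.4 -0.6 -0. ]
th 1.47 t 21.79 open 41.3 rad -9.3 tan -6.4 fz 5.5 Mz -0.56 err [-1.4 -0.5 -0. ]
th 1.54 t 22.16 open 41.2 rad -8.4 tan -6.4 fz 5.0 Mz -0.58 err [-1.5 -0.5 -0. ]
scene 266 slope/offset [0.07699547 0.00332451] [-0.20162647 -0.0424966 ]
top 55 slope/offset [-0.04541982 -0.00334076] [-0.05031956 -0.02982836]
22.5583 [-7.06518755 -5.79388014  5.28529322] [-0.90445067  0.7908931  -0.60031966] 41.357646950979436 [-0.0005  0.0006  0.0013  0.0012  0.0003  0.0004]
```

View pics/scene4z.png

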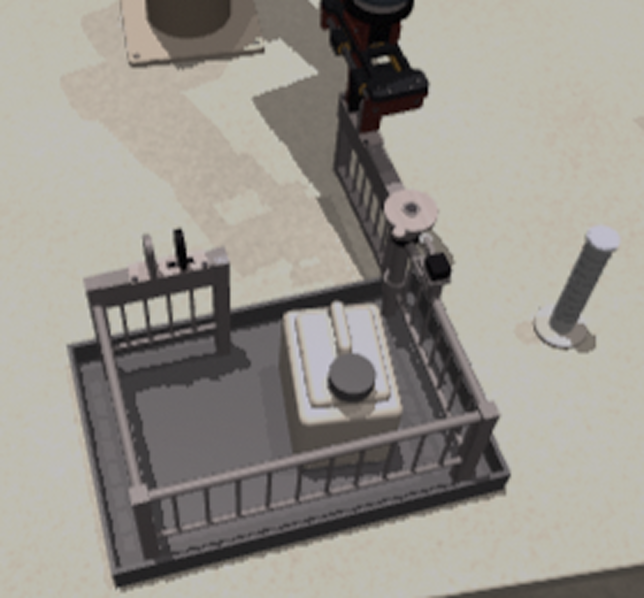

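View pics/top4.png

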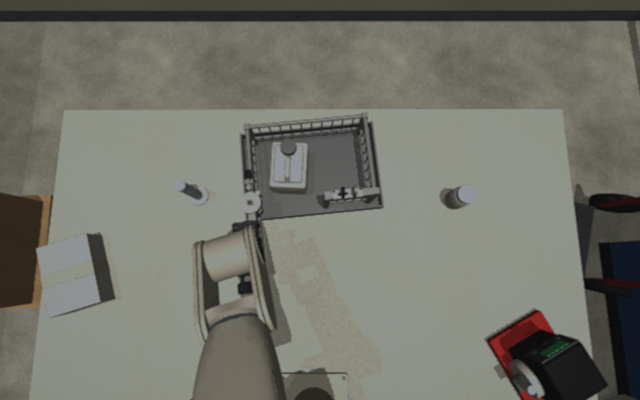

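Run:
```python
from h import *
from bench import manip
for tag in("0","4"):
  d=np.load(f"pics/scene{tag}d.npy").astype(float)
  P=cloud("scene",d,manip.camera_model("scene")).reshape(-1,3); P=P[np.isfinite(P).all(1)]
  dx=P[:,:2]-H; a=YAW-(1.5 if tag=="4" else 0)
  e=np.array([-np.sin(a),np.cos(a)]); t=np.array([-np.cos(a),-np.sin(a)])
  r=-(dx@e); q=dx@t
  m=(P[:,2]>.195)&(P[:,2]<.206)&(abs(q)<.03)
  b=[]
  for rr in np.arange(.035,.21,.01):
    k=m&(abs(r-rr)<.005)
    if k.sum()>5: b.append((rr,np.median(q[k]),(q[k].min()+q[k].max())/2,np.ptp(q[k]),k.sum()))
  b=np.array(b); print(tag,b.round(4)); print(np.polyfit(b[:,0],b[:,1],1),np.polyfit(b[:,0],b[:,2],1))
# compare objects
for c in("scene","top"):
    A=cv2.imread(f"pics/{c}0.png");B=cv2.imread(f"pics/{c}4.png")
    for n,(u,v) in ({"can":(366,225),"bottle":(157,236),"cyl":(472,195)} if c=="scene" else {"can":(289,166),"bottle":(460,197),"cyl":(192,190)}).items():
        w=20; T=A[v-w:v+w,u-w:u+w]; res=cv2.matchTemplate(B[v-w-5:v+w+5,u-w-5:u+w+5],T,cv2.TM_CCOEFF_NORMED); _,mx,_,l=cv2.minMaxLoc(res); print(c,n,mx,(l[0]-5,l[1]-5))
```

```text
0 [[ 3.50e-02 -5.00e-04  1.00e-04  2.27e-02  2.40e+01]
 [ 4.50e-02 -7.00e-04  5.00e-04  2.06e-02  2.90e+01]
 [ 5.50e-02 -1.70e-03 -7.00e-04  2.35e-02  2.70e+01]
 [ 6.50e-02 -0.00e+00  8.00e-04  2.25e-02  2.60e+01]
 [ 7.50e-02 -2.90e-03 -9.00e-04  2.05e-02  2.90e+01]
 [ 8.50e-02 -1.40e-03  8.00e-04  2.12e-02  2.70e+01]
 [ 9.50e-02 -1.30e-03 -9.00e-04  2.10e-02  2.40e+01]
 [ 1.05e-01 -8.00e-04  4.00e-04  2.30e-02  2.80e+01]
 [ 1.15e-01  4.00e-04  1.10e-03  2.53e-02  2.70e+01]
 [ 1.25e-01 -2.40e-03  5.00e-04  2.58e-02  3.20e+01]
 [ 1.35e-01 -9.90e-03 -6.60e-03  1.22e-02  8.00e+00]
 [ 1.45e-01 -2.70e-03  7.00e-04  2.37e-02  2.60e+01]
 [ 1.55e-01 -1.00e-04  1.70e-03  2.74e-02  3.50e+01]
 [ 1.65e-01 -2.20e-03  1.20e-03  2.65e-02  3.30e+01]
 [ 1.75e-01 -3.00e-03 -1.10e-03  2.56e-02  2.70e+01]
 [ 1.85e-01 -1.10e-02 -1.40e-03  2.17e-02  1.00e+01]
 [ 1.95e-01 -3.00e-04  1.00e-03  2.81e-02  3.30e+01]
 [ 2.05e-01  4.00e-04 -3.00e-04  2.39e-02  3.20e+01]]
[-0.01586363 -0.00033101] [-1.61450662e-03  5.54892950e-06]
4 [[ 4.50e-02  1.00e-04  1.60e-03  1.95e-02  2.20e+01]
 [ 5.50e-02  8.00e-04  2.50e-03  2.06e-02  2.20e+01]
 [ 6.50e-02  2.30e-03  2.60e-03  1.86e-02  2.40e+01]
 [ 7.50e-02  2.50e-03  3.60e-03  2.02e-02  2.50e+01]
 [ 8.50e-02  4.20e-03  3.90e-03  1.79e-02  1.50e+01]
 [ 9.50e-02  3.60e-03  5.00e-03  2.10e-02  2.40e+01]
 [ 1.05e-01  3.40e-03  4.60e-03  2.11e-02  2.30e+01]
 [ 1.15e-01  5.10e-03  5.10e-03  2.48e-02  2.60e+01]
 [ 1.25e-01  5.90e-03  5.40e-03  2.48e-02  2.40e+01]
 [ 1.35e-01  4.90e-03  5.70e-03  2.43e-02  1.90e+01]
 [ 1.65e-01  4.00e-04  8.00e-04  1.07e-02  1.00e+01]
 [ 1.75e-01 -1.70e-03  1.00e-03  1.30e-02  8.00e+00]]
[-0.00328154  0.00296166] [-0.00225315  0.00372368]
scene can 0.999836266040802 (0, 0)
scene bottle 0.9998948574066162 (0, 0)
scene cyl 0.999889612197876 (0, 0)
top can 0.9993632435798645 (0, 0)
top bottle 0.9995585680007935 (0, 0)
top cyl 0.9993630647659302 (0, 0)
```

The clean part of the rail, r 45–135 mm, rises about 0.045 rad over the 1.50 reference. The gate therefore stands at about 1.54 rad, as commanded. The canister, bottle and cylinder show no pixel shift. One stillness check remains before handing in.

Run:
```python
from h import *
from bench import manip
a=manip.get_obs(); manip.pause(.8); o=manip.get_obs()
print(o["t"],(o["ee_pos"]-a["ee_pos"])*1e3,o["wrist_force"],o["opening"]*88,abs(o["dq"]).max())
print(manip.hand_in())
```

```text
23.3583 [ 0.03024824 -0.00075025  0.01761446] [-6.17826268 -6.3365592   5.78137244] 40.99837259841985 0.002700384080941008
the job is handed in; nothing more can be done
None
```

The gate stands wide open at about 1.54 rad and is still held at its squeezed catch. I handed the job in at 23.4 s.

- **Safety bolt:** I drew it first. The jaws stopped 42 mm apart, and after release the thumb lug was still at its fully drawn position.
- **Gate:** I squeezed the catch with 40 N and swung the gate in an arc past the roller check. Readings between steps stayed below about 15 N at the wrist.
- **Last checks:** The depth fit of the gate's top rail gave about 1.545 rad, against 1.54 commanded. An earlier rough fit gave 1.494 and a whole-rail fit about 1.50. I discounted both because they took in points around the lugs and fingers. A rough fit from the top camera was unusable because the arm blocked its view.
- **Stillness:** Over 0.8 s the arm moved 0.03 mm with the grip held. A steady wrist force of about 10 N remains, probably from a millimetre or two of error in my hinge estimate.
- **Canister and vessels:** None shifted by even a pixel in either camera.

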